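# Raise the sample card and hold the spring clip open around its edge

## Task

Push the sprung knob of the card stand down and, keeping it pressed, turn it clockwise to its end stop so that the card rises. Then take the large wooden spring clip from the counter, squeezing its tails so that its jaws gape, and bring it level around the card's upright edge away from the knob, halfway up, with the edge well inside the jaws and the clip touching neither card nor stand. Finish while still holding it open there for me to slip a ticket in, and leave all the other things on the counter where they are.

Things in the scene. Friction and masses are not known exactly. Their poses are not given: they have to be found in the camera images.
- stand: Wooden card stand fixed to the counter. Foot plate 100 (x) x 250 (y) x 12 mm. Origin on the counter under the centre of the slotted block (47 x 130 mm, top 75 mm up, slot along y). z up, +y along the block to the knob, whose axis is at y = +130 mm.
- card_edge (a point): On the card's upright edge away from the knob (at y = -45 mm of the stand), mid-thickness, 28 mm below its top. Card: stiff board, 4 mm thick (x), 90 wide (y), 70 high. x across the card, y along the card to the knob, z up. At the start 56 mm above the counter, inside the block; with the knob fully turned 101 mm (card top 129 mm): the middle of the 54 mm of card above the block.
- knob_grip (a point): On the knob's axis, 14 mm below the top of its grip bar; 100 mm above the counter at the start. Bar 46 mm long, 14 mm thick, 36 mm high, on a round hub of 42 mm diameter (hub top 22 mm below this point). The point's x runs along the bar, y across it; it turns with the knob. At the start the bar is square to the card (along the stand's x).
- knob_press (a joint): How far the knob is pressed down: 0 up, 0.008 m fully down; a spring pushes it back (4 N to start, 10 N fully down). It is meant to be turned only while pressed.
- knob (a joint): Turn of the knob, rad: 0 at the start, grows clockwise seen from above to the end stop at 1.4; it stays where it is left. Turning raises the card by 32 mm per rad (45 mm at 1.4).
- clip: The large spring clip, two wooden arms with a steel coil between, lying on its side: 100 mm long, 30 mm high, about 56 g. Origin on the hinge axis (upright) at the underside; z up, x along the middle line to the jaws: shut jaws meet at x = +47 mm, tails end at x = -52 mm. Shut, the tail ends are 56 mm apart over their outer faces. Hold the tails at about x = -32 mm.
- clip_arm_l (a joint): Opening of the clip's +y arm, rad: 0 shut, 0.30 fully open against a stop; both arms move alike. Squeezed fully, the tails' outer faces are parallel and 23 mm apart from x = -12 to -50 mm, and the jaw tips gape about 27 mm. Squeezing takes 4 N at the tail ends to start, about 11 N at x = -32 mm to open fully.
- clip_arm_r (a joint): Opening angle of the clip's arm on its -y side, rad: 0 shut, 0.30 fully open.
- jaw_l (a point): Inner edge of the jaw tip of the clip's +y arm, at mid-height of the clip (15 mm above its underside).
- jaw_r (a point): Inner edge of the jaw tip of the clip's -y arm, at mid-height of the clip.
- cup: Bystander: upturned brown cup, 82 mm wide, 68 mm high; origin under its centre.
- bowl: Bystander: upturned white bowl, 92 mm wide, 50 mm high; origin under its centre.
- mug: Bystander: blue mug, 80 mm wide, 85 mm high, handle at its +y; origin under its centre.
- dish: Bystander: green oblong dish upside down, 100 x 150 x 30 mm; origin under its centre.
- peg: Bystander: small wooden clothes peg, 55 x 9 x 10 mm, far smaller than the clip; origin under its centre.
- jar: Bystander: glass jar with wooden cap, 72 mm wide, 100 mm high; origin under its centre.

How it is judged:
By the outcome, as a careful person would: the job done as asked, in the order asked, and still so for the second after the job is handed in, while the arm keeps its last pose, push and grip.
It also fails if it takes over 48 s, if anything falls off the work surface, if the arm or the gripper's body presses on something with over 40 N, if the wrist force passes 120 N, or if a joint passes its speed limit or range.

## Robot

A 6-joint arm with a two-finger parallel gripper is mounted at the origin on the work surface. World frame = base frame: x ahead of the robot, y to its left, z up, the work surface at z = 0. Lengths are in m, angles in rad, forces in N, time in s.
With the tool pointing down it reaches from about 0.425 to 0.95 m from the base axis. Payload 3.5 kg.
Tool frame: the origin (TCP) lies midway between the tips of the shut fingers; the grasp point (between the pads) lies 19 mm behind it; z points along the fingers, y is the line along which they close (so a half turn about z gives the same grasp; the last joint's range is limited). The gripper opens to 85 mm and grips with 20 to 120 N. Pads are 22 mm wide; open, the fingers measure 114 mm over their backs; the gripper's body (76 mm by 85 mm) begins 54 mm behind the grasp point. The pads swing forward as they close: fully open they stand 13 mm farther back than shut.
Start: joints at [0.984, 0.286, 1.577, -0, 1.279, -0.15], TCP at [0.286, 0.612, 0.231] pointing down, gripper open.
Joint ranges: [-2.77, 2.77], [-0.9, 2.22], [0.21, 2.48], [-1.53, 4.67], [0.24, 2.81], [-2.84, 2.84]. Speed limits (rad/s): [2.79, 2.79, 3.14, 3.14, 3.14, 3.14].

## Interface

Orientations are given as a unit quaternion [x, y, z, w].
In Python, from plant import ctrl gives the robot as it stands.
- The arm moves only by the tool send_rows, never from a script. Its argument "series" is a list that holds one entry, the list of rows, each a list of 7 numbers: the shift along the tool's x, y, z in cm, then the turn, a rotation vector about the tool's x, y, z in rad, then the opening, from -1 (shut) to 1 (fully open). In form: [[[x, y, z, rx, ry, rz, jaw], ...]]. A call has 1 to 10 rows; each row shifts and turns the commanded pose from where the row before left it, along the tool's axes as they then stand; what a row does not reach is not made up. A row lasts 1/8 s, in which the tool goes at most 62.5 mm and 10.7 degrees, less where a joint would pass 70% of its speed; a pose out of reach is approached as far as the arm can. A call is refused whole if a number of a shift passes 6.25 or a number of a turn 0.188, either way. A call with a gripper value outside its range is refused whole. The fingers move at their own pace and stop on an object; "force" is the grip in N (left out, the last holds). Time passes only in rows, so rows that do not move let the fingers close. It gives the time, the measured TCP pose, the force, the opening and the grip force at its end, in the units of the state.
- ctrl.get_state(): the state, without advancing time (a new reading comes with each control period).
- ctrl.read_camera(name): name is "side" or "top"; returns a dict with "img" (420x560x3 uint8, red, green, blue), "fx", "fy", "cx", "cy" (pixels), "R" (3x3) and "t" (3): a world point X has camera coordinates R X + t. Camera axes: x right, y down, z forward; pixel columns grow to the right and rows downward; lengths in m; the calibration is good to about 2 mm. A picture is of the moment at which its call begins. There is no depth.
- ctrl.sign_off(): hands the job in; it is judged then, once.
The state is a dict: "time": time; "qpos": joint angles; "dq": joint speeds; "joint_efforts": joint torques, N m; "eef_pos": TCP position; "tcp_rot": TCP orientation; "contact_force": force on the tool from outside, world axes, zero at the start; "wrist_torque": the same for the moment, N m; "opening": opening from 0.0 (shut) to 1.0 (fully open); "finger_force": force on a finger pad.
Only numpy, scipy, OpenCV 4.12 (cv2) and the standard library are available. Lean on these libraries where they do the work, as an engineer would, in place of code of your own. Each camera call takes 0.05 s, during which the arm holds its last target. There are 200 camera calls.

## Working session

There is one attempt and no reset: what is moved stays moved. The work goes in short steps, Python scripts to look and compute and a tool call to move; the robot and the scene stay as the last step left them, time stands still between calls to the robot, and variables do not carry over. Pictures are saved under pics/ and viewed, at most 10 in all, crops included, and the job is handed in when it is done.

Besides the shell and the picture viewer there is one more tool, called by a JSON object that holds its "api" and its "payload", one argument or row to a line. send_rows: Moves the arm, as the interface text tells. Its arguments: {"type":"object","properties":{"series":{"type":"array"},"force":{"type":"number"}},"required":["series"]}

```bash
mkdir -p pics; ls; python3 - <<'E'
from plant import ctrl
import cv2
s=ctrl.get_state();print(s)
for n in("top","side"):
    c=ctrl.read_camera(n);cv2.imwrite(f"pics/{n}0.png",c["img"][:,:,::-1]);print(n,{k:c[k] for k in c if k!="img"})
E
```

```text
pics
{'time': 0.0, 'qpos': array([ 9.84020014e-01,  2.87202507e-01,  1.57820775e+00, -2.45397948e-05,
        1.27859523e+00, -1.49984731e-01]), 'dq': array([ 4.16166400e-04,  1.44942421e-03, -8.29647553e-04,  9.21296965e-05,
       -8.28132846e-04, -5.50842453e-04]), 'joint_efforts': array([-1.71720940e-04, -4.05977619e+01, -2.92630237e+01, -6.41559927e-05,
        5.81781613e-03,  1.03426319e-05]), 'eef_pos': array([0.28514216, 0.61107659, 0.22990597]), 'tcp_rot': array([ 2.16660177e-01,  9.76246338e-01, -1.12970986e-03, -4.23479203e-04]), 'contact_force': array([ 0.03213391,  0.12790672, -0.29059538]), 'wrist_torque': array([-0.02196778,  0.0422353 ,  0.05154206]), 'finger_force': 0.0, 'opening': 1.001146127175422}
top {'fx': 498.00644565151526, 'fy': 498.00644565151526, 'cx': 287.01521639630977, 'cy': 202.84959228411293, 'R': array([[-0.00502544, -0.99959558, -0.02798959],
       [-0.98210639,  0.01020309, -0.18805035],
       [ 0.18825988,  0.02654372, -0.98176048]]), 't': array([0.05469968, 0.59845768, 1.26909543])}
side {'fx': 381.1299123430303, 'fy': 381.1299123430303, 'cx': 276.8746363665995, 'cy': 210.4529578111571, 'R': array([[ 0.98931299, -0.14502103, -0.01512292],
       [-0.09623148, -0.57149451, -0.81494388],
       [ 0.10954134,  0.80768987, -0.57934253]]), 't': array([-0.58548335,  0.15496092,  0.90592311])}
```

View pics/top0.png

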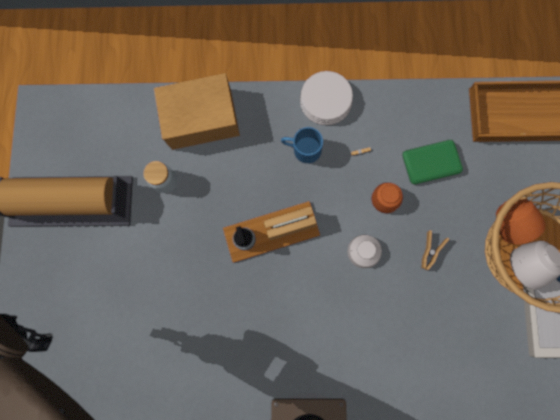

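View pics/side0.png

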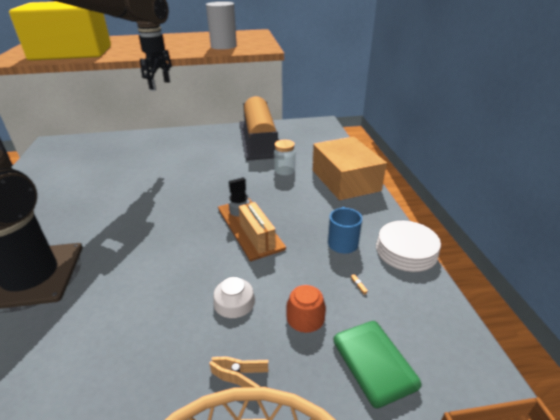

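Top view: stand at about (228..318, 205..260) with its knob at (243,238), and the clip at (433,252). In the side view the knob is at (238,190) and the clip at (237,370). I'll crop and enlarge both.

```bash
python3 - <<'E'
import cv2,numpy as np
t=cv2.imread("pics/top0.png");s=cv2.imread("pics/side0.png")
def cr(i,x,y,w,h): return cv2.resize(i[y:y+h,x:x+w],(400,300),interpolation=cv2.INTER_CUBIC)
a=np.vstack([np.hstack([cr(t,222,190,100,75),cr(t,400,220,80,60)]),np.hstack([cr(s,210,170,100,75+15),cr(s,200,345,80,60)])])
cv2.imwrite("pics/crop0.png",a)
E
```

```text
(no output)
```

View pics/crop0.png

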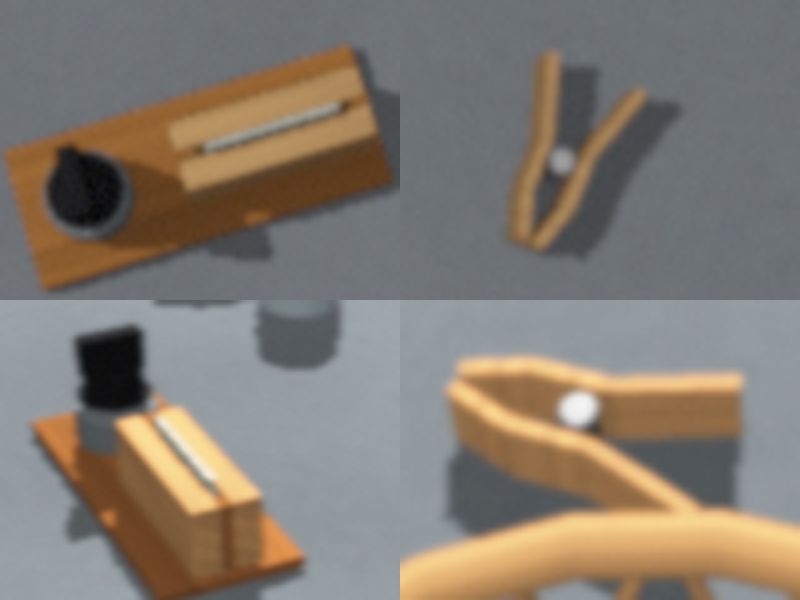

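```bash
cat > h.py <<'E'
import numpy as np
from scipy.optimize import least_squares
from plant import ctrl
cams={n:{k:v for k,v in ctrl.read_camera(n).items()} for n in("top","side")}
def proj(n,X):
    c=cams[n];q=np.atleast_2d(X)@c["R"].T+c["t"]
    return q[:,:2]/q[:,2:]*[c["fx"],c["fy"]]+[c["cx"],c["cy"]]
def put(p,m):
    m=np.atleast_2d(m);c,s=np.cos(p[2]),np.sin(p[2])
    return np.c_[p[0]+c*m[:,0]-s*m[:,1],p[1]+s*m[:,0]+c*m[:,1],m[:,2]]
def fit(obs,p0,model=lambda p,m:put(p,m)):
    f=lambda p:np.concatenate([(proj(n,model(p,m))-np.array(uv)).ravel() for n,m,uv in obs])
    r=least_squares(f,p0,loss="soft_l1");return r.x,f(r.x).reshape(-1,2)
E
python3 - <<'E'
from h import *
np.set_printoptions(precision=4,suppress=True)
# stand yaw: +y of stand to image left, image right=-y world
b=[[.0235,.065,.075],[.0235,-.065,.075],[-.0235,-.065,.075],[-.0235,.065,.075]]
obs=[("top",b,[[264.5,221.25],[310,207],[316.25,222.5],[268.75,237.5]]),
("side",[b[3],b[0],b[1],b[2]],[[238.75,206],[256.25,202],[275.5,228.5],[257.5,234.5]])]
p,r=fit(obs,[.5,0,0]);print("stand",p,abs(r).max(0),"\n",r)
for n in cams: print(n,"knob top centre",proj(n,put(p,[[0,.13,.114],[.023,.13,.114],[-.023,.13,.114]])).round(1).tolist(),"hub",proj(n,put(p,[[0.021,.13,.078],[-.021,.13,.078],[0,.151,.078],[0,.109,.078]])).round(1).tolist())
print("knob",put(p,[0,.13,.1]),"edge",put(p,[0,-.045,.101]))
c=[[-.052,.0255,.03],[-.052,-.0255,.03],[.047,0,.03]]
obs=[("top",c,[[448,238.6],[429.6,231],[426.3,268]]),("side",[c[1],c[2]],[[268.4,360.6],[211,360.3]])]
for y0 in(0,3.1):
  for cc in(1,-1):
    m=lambda p,q:put(p,np.array(q)*[1,cc,1])
    p,r=fit(obs,[.45,-.3,y0],m);print("clip",y0,cc,p,abs(r).max(0)); 
    if abs(r).max()<4: print(r,proj("top",put(p,[0,0,.03])),proj("side",put(p,[0,0,.03])))
E
```

```text
stand [0.5462 0.0426 0.2919] [1.4458 1.3703] 
 [[-1.0986 -1.0709]
 [ 0.8628 -1.3703]
 [ 0.0545  0.0709]
 [-0.2154 -0.2314]
 [-0.5695  0.3183]
 [-1.4458 -0.1558]
 [-0.1153  0.5315]
 [-0.1572 -0.0365]]
top knob top centre [[240.2, 234.1], [237.8, 225.5], [242.8, 242.8]] hub [[239.7, 228.2], [244.1, 243.6], [234.2, 238.3], [249.7, 233.5]]
side knob top centre [[236.9, 180.0], [244.9, 178.0], [228.8, 181.9]] hub [[245.0, 189.4], [230.7, 193.1], [235.3, 187.6], [240.6, 194.9]]
knob [[0.5088 0.1671 0.1   ]] edge [[ 0.5592 -0.0005  0.101 ]]
clip 0 1 [ 0.544  -0.3202 -0.3508] [90.8743 60.7778]
clip 0 -1 [ 0.551  -0.344   0.1356] [96.2039 64.2298]
clip 3.1 1 [ 0.4691 -0.3323  2.723 ] [0.875  1.2672]
[[-0.1424 -1.2672]
 [ 0.1575 -1.2447]
 [-0.7629 -0.2029]
 [-0.875   0.4219]
 [-0.5308  0.1513]] [[431.8689 251.4287]] [[235.0933 366.698 ]]
clip 3.1 -1 [ 0.4728 -0.3098  3.2384] [37.2755  6.8558]
```

```bash
cat > go.py <<'E'
import sys,numpy as np
from scipy.spatial.transform import Rotation as Ro
from plant import ctrl
def go(x,y,z,yaw):
    s=ctrl.get_state();R=Ro.from_quat(s["tcp_rot"])
    T=Ro.from_matrix(np.c_[[np.sin(yaw),-np.cos(yaw),0],[np.cos(yaw),np.sin(yaw),0],[0,0,-1]])
    print("shift cm",(R.inv().apply(np.array([x,y,z])-s["eef_pos"])*100).round(2),"turn",(R.inv()*T).as_rotvec().round(3),
     "t",s["time"],"q",s["qpos"].round(2),"F",s["contact_force"].round(1),"M",s["wrist_torque"].round(2),"op",round(s["opening"],3),"ff",round(s["finger_force"],1))
go(*map(float,sys.argv[1:5]))
E
python3 go.py .509 .167 .17 1.863
```

```text
Traceback (most recent call last):
  File "go.py", line 9, in <module>
    go(*map(float,sys.argv[1:5]))
    ~~^^^^^^^^^^^^^^^^^^^^^^^^^^^
  File "go.py", line 6, in go
    T=Ro.from_matrix(np.c_[[np.sin(yaw),-np.cos(yaw),0],[np.cos(yaw),np.sin(yaw),0],[0,0,-1]])
  File "scipy/spatial/transform/_rotation.pyx", line 1143, in scipy.spatial.transform._rotation.Rotation.from_matrix
ValueError: Non-positive determinant (left-handed or null coordinate frame) in rotation matrix 0: [[ 0.9576114  -0.28806319  0.        ]
 [ 0.28806319  0.9576114   0.        ]
 [ 0.          0.         -1.        ]].
```

```bash
sed -i 's/\[np.sin(yaw),-np.cos(yaw),0\]/[-np.sin(yaw),np.cos(yaw),0]/' go.py
python3 go.py .509 .167 .17 1.863
```

```text
shift cm [-39.07 -30.79   6.08] turn [-0.001 -0.001 -0.729] t 0.2 q [ 0.98  0.29  1.58  0.    1.28 -0.15] F [-0.7 -0.8 -0.5] M [-0.01 -0.03  0.  ] op 1.002 ff 0.0
```

{"api": "send_rows", "payload": {
  "series": [
    [[-4.34,-3.42,0,0,0,0,1],[-4.34,-3.42,0,0,0,0,1],[-4.34,-3.42,0,0,0,0,1],[-4.34,-3.42,0,0,0,0,1],[-4.34,-3.42,0,0,0,0,1],[-4.34,-3.42,0,0,0,0,1],[-4.34,-3.42,0,0,0,0,1],[-4.34,-3.42,0,0,0,0,1],[-4.34,-3.42,0,0,0,0,1],[0,0,0,0,0,-0.18,1]]
  ]
}}

```text
time: 1.45
eef_pos: [0.5106, 0.1642, 0.2313]
tcp_rot: [0.128, 0.992, -0.0, 0.0]
contact_force: [0.2, 0.4, -0.4]
opening: 1.0
finger_force: 0.0
```

{"api": "send_rows", "payload": {
  "series": [
    [[0,0,2,0,0,-0.18,1],[0,0,2,0,0,-0.18,1],[0,0,2,0,0,-0.18,1],[0,0,0,0,0,0,1]]
  ]
}}

```text
time: 1.95
eef_pos: [0.5078, 0.1672, 0.1693]
tcp_rot: [-0.14, 0.99, 0.0, -0.002]
contact_force: [-0.5, -0.1, -0.2]
opening: 1.001
finger_force: 0.0
```

```bash
python3 go.py .509 .167 .084 1.863; python3 - <<'E'
from h import *
import cv2
def cr(n,x,y,w,h):return cv2.resize(cams[n]["img"][y:y+h,x:x+w,::-1],(400,400),interpolation=cv2.INTER_CUBIC)
cv2.imwrite("pics/k1.png",np.hstack([cr("top",200,195,80,80),cr("side",200,130,90,90)]))
s=ctrl.get_state()["eef_pos"];print([proj(n,s) for n in cams])
E
```

```text
shift cm [-0.15 -0.06  8.53] turn [ 0.001 -0.004 -0.011] t 1.95 q [ 0.13  0.04  1.97 -0.    1.13 -1.72] F [-0.5 -0.1 -0.2] M [-0.04 -0.04 -0.04] op 1.001 ff 0.0
[array([[237.20035495, 230.87031422]]), array([[235.45788196, 160.87356481]])]
```

View pics/k1.png

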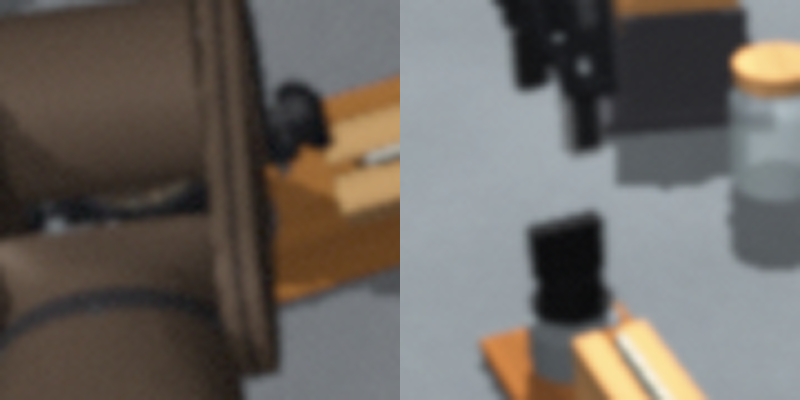

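Knob bar top at crop (565,220) and the finger tips at (530,85) and (585,148) straddle it, which agrees with the fit. I'll descend and grip.

{"api": "send_rows", "payload": {
  "series": [
    [[-0.1,0,3,0,0,-0.01,1],[0,0,3,0,0,0,1],[0,0,2.5,0,0,0,1],[0,0,0,0,0,0,-1],[0,0,0,0,0,0,-1],[0,0,0,0,0,0,-1],[0,0,0,0,0,0,-1],[0,0,0,0,0,0,-1],[0,0,0,0,0,0,-1],[0,0,0,0,0,0,-1]]
  ],
  "force": 50
}}

```text
time: 3.3
eef_pos: [0.5108, 0.1689, 0.0874]
tcp_rot: [-0.146, 0.989, 0.001, 0.001]
contact_force: [-1.0, 4.5, 3.6]
opening: 0.152
finger_force: 52.6
```

```bash
python3 go.py .509 .167 .074 1.863
```

```text
shift cm [ 0.23 -0.13  1.34] turn [0.002 0.002 0.001] t 3.3 q [ 0.13  0.15  2.02  0.    0.97 -1.74] F [-1.   4.5  3.6] M [ 0.87  0.18 -0.02] op 0.152 ff 52.6
```

{"api": "send_rows", "payload": {
  "series": [
    [[0,0.15,0.5,0,0,0,-1],[0,0,0.4,0,0,0,-1],[0,0,0.4,0,0,0,-1],[0,0,0,0,0,0,-1]]
  ]
}}

```text
time: 3.8
eef_pos: [0.5113, 0.1695, 0.0796]
tcp_rot: [-0.147, 0.989, -0.0, -0.0]
contact_force: [-12.5, -1.4, 28.8]
opening: 0.155
finger_force: 56.5
```

```bash
python3 go.py .509 .167 .074 1.863
```

```text
shift cm [ 0.29 -0.17  0.56] turn [-0.001 -0.     0.002] t 3.8 q [ 0.13  0.17  2.02 -0.    0.95 -1.73] F [-12.5  -1.4  28.8] M [-0.07  2.35  0.09] op 0.155 ff 56.5
```

{"api": "send_rows", "payload": {
  "series": [
    [[0.15,0,-0.15,0,0,0,-1],[0,0,0,0,0,0.15,-1],[0,0,0,0,0,0.15,-1],[0,0,0,0,0,0,-1]]
  ]
}}

```text
time: 4.3
eef_pos: [0.511, 0.1684, 0.0797]
tcp_rot: [0.003, 1.0, -0.001, 0.002]
contact_force: [-5.3, -1.2, 19.5]
opening: 0.152
finger_force: 55.1
```

```bash
python3 go.py .509 .167 .074 0.463
```

```text
shift cm [ 0.2  -0.14  0.57] turn [1.000e-03 5.000e-03 1.101e+00] t 4.3 q [ 0.13  0.16  2.02 -0.    0.95 -1.43] F [-5.3 -1.2 19.5] M [-0.26  1.03 -0.1 ] op 0.152 ff 55.1
```

Turning follows with small forces. I'll continue.

{"api": "send_rows", "payload": {
  "series": [
    [[0,0,0,0,0,0.15,-1],[0,0,0,0,0,0.15,-1],[0,0,0,0,0,0.15,-1],[0,0,0,0,0,0.15,-1],[0,0,0,0,0,0,-1]]
  ]
}}

```text
time: 4.92
eef_pos: [0.5104, 0.1668, 0.0797]
tcp_rot: [0.298, 0.955, -0.002, 0.002]
contact_force: [-7.5, -6.7, 22.1]
opening: 0.154
finger_force: 55.5
```

```bash
python3 go.py .509 .167 .074 0.463
```

```text
shift cm [ 0.13 -0.07  0.57] turn [-0.002  0.006  0.502] t 4.925 q [ 0.13  0.16  2.02 -0.01  0.95 -0.83] F [-7.5 -6.7 22.1] M [-1.22  1.41 -0.02] op 0.154 ff 55.5
```

{"api": "send_rows", "payload": {
  "series": [
    [[0,-0.15,0,0,0,0.13,-1],[0,0,0,0,0,0.13,-1],[0,0,0,0,0,0.13,-1],[0,0,0,0,0,0.11,-1],[0,0,0,0,0,0,-1],[0,0,0,0,0,0,-1]]
  ]
}}

```text
time: 5.68
eef_pos: [0.5092, 0.1657, 0.0797]
tcp_rot: [0.525, 0.851, -0.002, 0.002]
contact_force: [-8.0, -5.3, 22.8]
opening: 0.154
finger_force: 55.6
```

```bash
python3 go.py .509 .167 .074 0.463
```

```text
shift cm [0.13 0.05 0.57] turn [-0.001  0.005  0.003] t 5.675 q [ 0.13  0.16  2.03 -0.01  0.95 -0.34] F [-8.  -5.3 22.8] M [-1.15  1.68 -0.  ] op 0.154 ff 55.6
```

{"api": "send_rows", "payload": {
  "series": [
    [[0,0,0,0,0,0.04,-1],[0,0,0,0,0,0.03,-1],[0,0,0,0,0,0,-1],[0,0,0,0,0,0,-1]]
  ]
}}

```text
time: 6.18
eef_pos: [0.5091, 0.1657, 0.0797]
tcp_rot: [0.552, 0.834, -0.002, 0.002]
contact_force: [-8.3, -6.0, 22.5]
opening: 0.152
finger_force: 58.6
```

```bash
python3 go.py .509 .167 .074 0.463
```

```text
shift cm [0.12 0.04 0.57] turn [-0.002  0.006 -0.061] t 6.175 q [ 0.13  0.16  2.03 -0.01  0.95 -0.27] F [-8.3 -6.  22.5] M [-0.96  1.67  1.11] op 0.152 ff 58.6
```

End stop reached (torque 1.1 Nm). I'll release and rise.

{"api": "send_rows", "payload": {
  "series": [
    [[0,0,0,0,0,0,1],[0,0,0,0,0,0,1],[0,0,0,0,0,0,1],[0,0,0,0,0,0,1],[0,0,0,0,0,0,1],[0,0,-4,0,0,0,1],[0,0,-5,0,0,0,1],[0,0,-4,0,0,0,1],[0,0,0,0,0,0,1]]
  ]
}}

```text
time: 7.3
eef_pos: [0.5098, 0.1679, 0.2092]
tcp_rot: [0.555, 0.832, 0.003, 0.003]
contact_force: [0.3, 0.1, -0.7]
opening: 0.996
finger_force: 0.0
```

```bash
python3 go.py .498 -.345 .2 1.152; python3 go.py .498 -.345 .2 0.401
```

```text
shift cm [-46.9  -20.79   0.86] turn [ 0.007  0.005 -0.758] t 7.3 q [ 0.13 -0.    1.94 -0.    1.2  -0.27] F [ 0.3  0.1 -0.7] M [ 0.01 -0.    0.01] op 0.996 ff 0.0
shift cm [-46.9  -20.79   0.86] turn [ 0.008  0.002 -0.007] t 7.3 q [ 0.13 -0.    1.94 -0.    1.2  -0.27] F [ 0.3  0.1 -0.7] M [ 0.01 -0.    0.01] op 0.996 ff 0.0
```

{"api": "send_rows", "payload": {
  "series": [
    [[-4.69,-2.08,0,0,0,0,1],[-4.69,-2.08,0,0,0,0,1],[-4.69,-2.08,0,0,0,0,1],[-4.69,-2.08,0,0,0,0,1],[-4.69,-2.08,0,0,0,0,1],[-4.69,-2.08,0,0,0,0,1],[-4.69,-2.08,0,0,0,0,1],[-4.69,-2.08,0,0,0,0,1],[-4.69,-2.08,0,0,0,0,1],[-4.69,-2.08,0,0,0,0,1]]
  ]
}}

```text
time: 8.55
eef_pos: [0.4945, -0.3464, 0.2027]
tcp_rot: [0.555, 0.832, 0.0, -0.002]
contact_force: [0.7, 0.0, 1.1]
opening: 0.998
finger_force: 0.0
```

{"api": "send_rows", "payload": {
  "series": [
    [[0,0,2,0,0,-0.18,1],[0,0,2,0,0,-0.18,1],[0,0,2,0,0,-0.18,1],[0,0,2,0,0,-0.18,1],[0,0,1,0,0,-0.04,1],[0,0,0,0,0,0,1]]
  ]
}}

```text
time: 9.3
eef_pos: [0.494, -0.344, 0.1118]
tcp_rot: [0.207, 0.978, 0.001, -0.002]
contact_force: [-0.2, 0.3, -0.2]
opening: 1.001
finger_force: 0.0
```

```bash
python3 go.py .498 -.345 .002 1.152; python3 - <<'E'
from h import *
import cv2
def cr(n,x,y,w,h):return cv2.resize(cams[n]["img"][y:y+h,x:x+w,::-1],(400,400),interpolation=cv2.INTER_CUBIC)
cv2.imwrite("pics/c1.png",np.vstack([np.hstack([cr("side",170,300,120,120),cr("side",200,160,90,90)]),np.hstack([cr("top",390,210,90,90),cr("top",215,185,110,110)])])[::1][:,:].copy())
i=cv2.imread("pics/c1.png");cv2.imwrite("pics/c1.png",cv2.resize(i,(600,600)))
E
```

```text
shift cm [-0.46  0.05 10.98] turn [ 0.002 -0.005  0.001] t 9.3 q [-0.78  0.26  1.85 -0.    1.04 -1.93] F [-0.2  0.3 -0.2] M [ 0.02 -0.04  0.03] op 1.001 ff 0.0
```

View pics/c1.png

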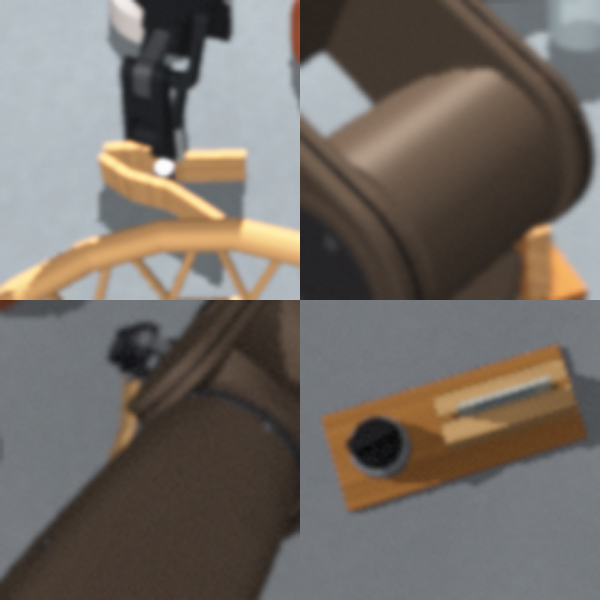

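The lower-right panel shows the knob bar turned along the stand and the card as a strip from about (455,415) to (550,380). The clip is undisturbed, with the gripper above it. Next I check card height and basket clearance by numbers.

```bash
python3 - <<'E'
from h import *
p=[.5462,.0426,.2919]
for z in(.084,.129):print(z,proj("top",put(p,[[0,.045,z],[0,-.045,z]])).round(1).tolist())
def ray(n,u,v,z):
    c=cams[n];d=c["R"].T@[(u-c["cx"])/c["fx"],(v-c["cy"])/c["fy"],1];o=-c["R"].T@c["t"];return o+d*(z-o[2])/d[2]
for z in(.05,.1,.15):print(z,ray("top",487,250,z),ray("top",505,285,z),ray("top",500,205,z),ray("side",250,388,z))
E
```

```text
0.084 [[273.1, 226.0], [306.3, 215.8]]
0.129 [[272.1, 223.4], [306.5, 212.8]]
0.05 [ 0.46996765 -0.46969358  0.05      ] [ 0.37984508 -0.50822545  0.05      ] [ 0.58866451 -0.51320184  0.05      ] [ 0.49178186 -0.38694829  0.05      ]
0.1 [ 0.46535461 -0.45119849  0.1       ] [ 0.37867178 -0.48825969  0.1       ] [ 0.57952112 -0.49304614  0.1       ] [ 0.49204529 -0.41574468  0.1       ]
0.15 [ 0.46074157 -0.43270339  0.15      ] [ 0.37749848 -0.46829394  0.15      ] [ 0.57037773 -0.47289045  0.15      ] [ 0.49230873 -0.44454107  0.15      ]
```

{"api": "send_rows", "payload": {
  "series": [
    [[-0.45,0,3,0,0,0,0.6],[0,0,3,0,0,0,0.6],[0,0,3,0,0,0,0.6],[0,0,1.8,0,0,0,0.6],[0,0,0,0,0,0,0.6],[0,0,0,0,0,0,0.6]]
  ],
  "force": 40
}}

```text
time: 10.25
eef_pos: [0.5004, -0.348, 0.0082]
tcp_rot: [0.207, 0.978, -0.001, 0.001]
contact_force: [-0.9, -0.6, -0.3]
opening: 0.797
finger_force: 0.0
```

{"api": "send_rows", "payload": {
  "series": [
    [[0,0,0,0,0,0,-1],[0,0,0,0,0,0,-1],[0,0,0,0,0,0,-1],[0,0,0,0,0,0,-1],[0,0,0,0,0,0,-1],[0,0,0,0,0,0,-1],[0,0,0,0,0,0,-1],[0,0,0,0,0,0,-1]]
  ]
}}

```text
time: 11.25
eef_pos: [0.5021, -0.3488, 0.0109]
tcp_rot: [0.207, 0.978, -0.001, 0.003]
contact_force: [-0.1, 2.1, 9.8]
opening: 0.234
finger_force: 40.7
```

```bash
python3 go.py .498 -.345 .002 1.152; python3 - <<'E'
from h import *
import cv2
def cr(n,x,y,w,h):return cv2.resize(cams[n]["img"][y:y+h,x:x+w,::-1],(400,400),interpolation=cv2.INTER_CUBIC)
cv2.imwrite("pics/c2.png",np.hstack([cr("side",190,310,100,100),cr("top",390,210,90,90)]))
E
```

```text
shift cm [0.53 0.18 0.89] turn [-0.001  0.006  0.001] t 11.25 q [-0.77  0.41  1.86  0.    0.86 -1.93] F [-0.1  2.1  9.8] M [ 0.46  0.07 -0.07] op 0.234 ff 40.7
```

View pics/c2.png

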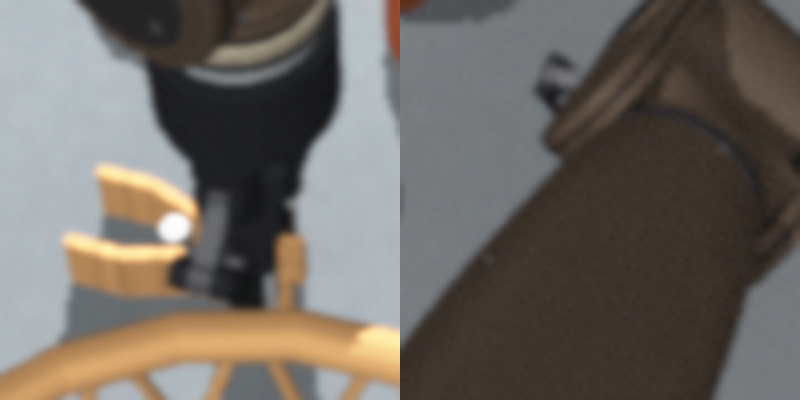

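The clip is squeezed open with its jaws gaping: tips at (65,240) and (98,170), coil at (173,228). The fingers touch the counter lightly (about 10 N). I'll lift straight up.

{"api": "send_rows", "payload": {
  "series": [
    [[0,0,-0.5,0,0,0,-1],[0,0,-1,0,0,0,-1],[0,0,-2,0,0,0,-1],[0,0,-3,0,0,0,-1],[0,0,-4,0,0,0,-1],[0,0,-4,0,0,0,-1],[0,0,-3,0,0,0,-1],[0,0,-1,0,0,0,-1],[0,0,0,0,0,0,-1]]
  ]
}}

```text
time: 12.48
eef_pos: [0.4996, -0.3473, 0.1924]
tcp_rot: [0.207, 0.978, -0.0, 0.0]
contact_force: [-0.6, -0.8, -1.3]
opening: 0.232
finger_force: 39.6
```

```bash
python3 go.py .576 -.12 .2 1.152; python3 go.py .576 -.12 .2 .292
```

```text
shift cm [ 2.21 23.87 -0.77] turn [-0.     0.001  0.002] t 12.475 q [-0.77  0.18  1.78 -0.    1.18 -1.93] F [-0.6 -0.8 -1.3] M [-0.03 -0.03 -0.  ] op 0.232 ff 39.6
shift cm [ 2.21 23.87 -0.77] turn [0.    0.001 0.862] t 12.475 q [-0.77  0.18  1.78 -0.    1.18 -1.93] F [-0.6 -0.8 -1.3] M [-0.03 -0.03 -0.  ] op 0.232 ff 39.6
```

{"api": "send_rows", "payload": {
  "series": [
    [[0.2,4.24,0,0,0,0,-1],[0.2,4.24,0,0,0,0,-1],[0.2,4.24,0,0,0,0,-1],[0.2,4.24,0,0,0,0,-1],[0.2,4.24,0,0,0,0,-1],[0.2,4.24,0,0,0,0,-1]]
  ]
}}

```text
time: 13.22
eef_pos: [0.5908, -0.108, 0.1893]
tcp_rot: [0.207, 0.978, 0.0, -0.002]
contact_force: [1.3, 0.4, -0.7]
opening: 0.24
finger_force: 39.6
```

{"api": "send_rows", "payload": {
  "series": [
    [[0,0,0,0,0,0.172,-1],[0,0,0,0,0,0.172,-1],[0,0,0,0,0,0.172,-1],[0,0,0,0,0,0.172,-1],[0,0,0,0,0,0.172,-1],[0,0,0,0,0,0,-1],[0,0,0,0,0,0,-1]]
  ]
}}

```text
time: 14.1
eef_pos: [0.591, -0.1096, 0.1905]
tcp_rot: [0.595, 0.804, -0.0, -0.001]
contact_force: [0.6, -0.4, -1.0]
opening: 0.234
finger_force: 39.6
```

```bash
python3 go.py .592 -.11 .1 .292; python3 - <<'E'
from h import *
import cv2
def cr(n,x,y,w,h):return cv2.resize(cams[n]["img"][y:y+h,x:x+w,::-1],(400,600) if n=="top" else (400,600),interpolation=cv2.INTER_CUBIC)
cv2.imwrite("pics/d1.png",np.hstack([cr("side",220,130,100,150),cr("top",260,150,100,150)]))
E
```

```text
shift cm [-0.08  0.1   9.05] turn [-0.002 -0.001  0.004] t 14.1 q [-0.35  0.16  1.8  -0.    1.18 -0.65] F [ 0.6 -0.4 -1. ] M [ 0.04 -0.    0.01] op 0.234 ff 39.6
```

View pics/d1.png

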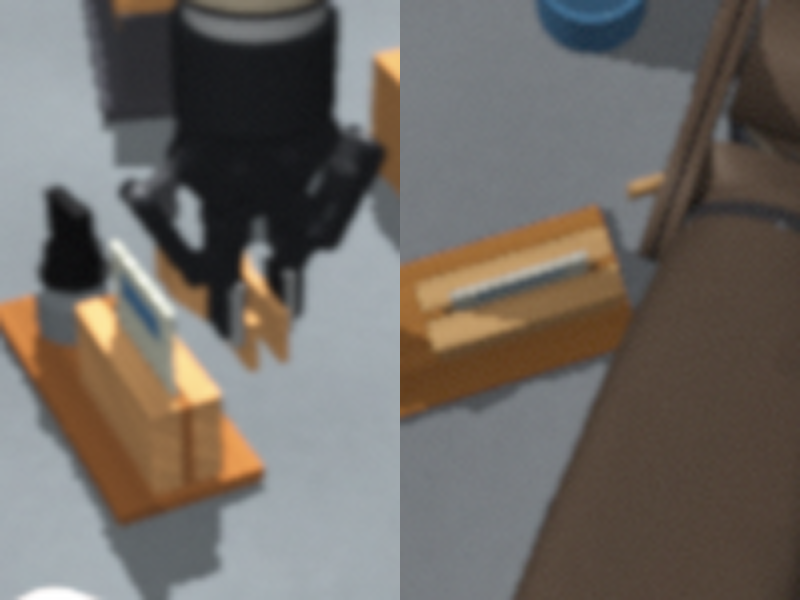

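```bash
python3 - <<'E'
from h import *
np.set_printoptions(precision=1,suppress=True)
p=[.5462,.0426,.2919]
print("card near edge top/bottom",proj("side",put(p,[[0,-.045,.129],[0,-.045,.075],[0,.045,.129],[0,-.045,.084]])))
s=ctrl.get_state();g=s["eef_pos"];yaw=1.863
for d in(.03,.036,.042):
  h=[g[0]+d*np.cos(yaw),g[1]+d*np.sin(yaw),yaw]
  z0=g[2]-.0109
  print(d,proj("side",put(h,[[-.052,.009,z0],[-.052,-.009,z0],[.045,.014,z0+.03],[.045,.014,z0]])).tolist())
E
```

```text
card near edge top/bottom [[262.3 208.9]
 [263.1 227.1]
 [248.1 190.4]
 [263.  224.1]]
0.03 [[283.92614501960213, 224.1380304317617], [292.0006215200348, 221.72383381808942], [261.8018323748908, 188.67306163825737], [262.3268491273579, 200.37927527078008]]
0.036 [[282.61380088538783, 222.49997848849878], [290.6518870903687, 220.11271431003928], [260.69540306468326, 187.33488289787044], [261.2407050158701, 199.0064520937502]]
0.042 [[281.3166904926621, 220.8809411155743], [289.3186857613452, 218.52014973831697], [259.60098857397844, 186.0112355657531], [260.1661105978156, 197.64822705951278]]
```

Side panel: the card is up, with its near edge top at (178,318) and the block top at (180,385). The clip is held open and level, tail ends at (253,367) and (288,360). I'll descend, then advance part way.

{"api": "send_rows", "payload": {
  "series": [
    [[0,0.1,2,0,0,0,-1],[0,0,2.5,0,0,0,-1],[0,0,2.5,0,0,0,-1],[0,0,1.5,0,0,0,-1],[0,0,0.85,0,0,0,-1],[0,0,0,0,0,0,-1],[0.8,0,0,0,0,0,-1],[0.7,0,0,0,0,0,-1],[0,0,0,0,0,0,-1],[0,0,0,0,0,0,-1]]
  ]
}}

```text
time: 15.55
eef_pos: [0.5884, -0.095, 0.0987]
tcp_rot: [0.596, 0.803, 0.0, 0.0]
contact_force: [0.7, -0.2, -0.7]
opening: 0.238
finger_force: 39.6
```

```bash
python3 go.py .5779 -.0627 .097 .292; python3 - <<'E'
from h import *
import cv2
def cr(n,x,y,w,h):return cv2.resize(cams[n]["img"][y:y+h,x:x+w,::-1],(400,600),interpolation=cv2.INTER_CUBIC)
cv2.imwrite("pics/d2.png",np.hstack([cr("side",230,160,80,120),cr("top",270,180,80,120)]))
E
```

```text
shift cm [ 3.39 -0.06  0.17] turn [0.001 0.001 0.002] t 15.55 q [-0.33  0.26  1.87 -0.    1.01 -0.62] F [ 0.7 -0.2 -0.7] M [-0.09 -0.    0.01] op 0.238 ff 39.6
```

View pics/d2.png

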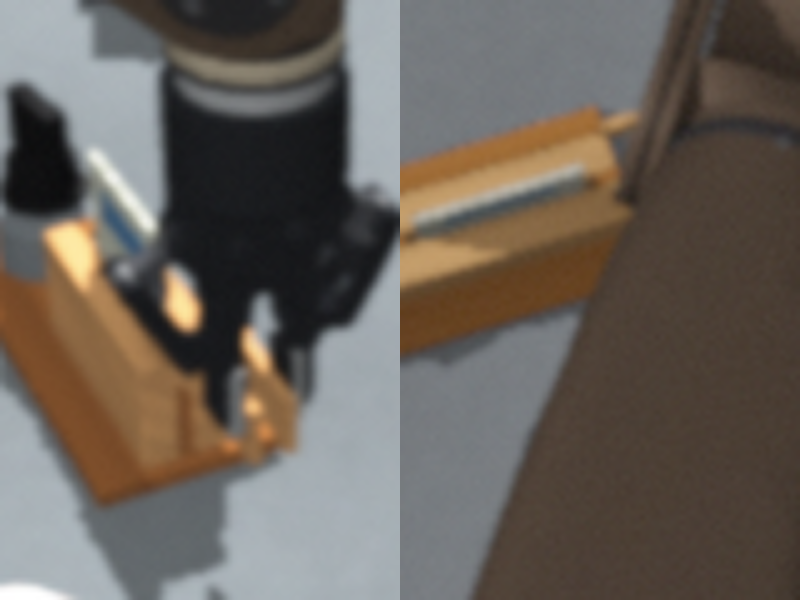

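```bash
python3 - <<'E'
from h import *
p=[.5462,.0426,.2919]
print("card near top, x±2mm",proj("top",put(p,[[.002,-.045,.129],[-.002,-.045,.129],[.002,.045,.129]])).round(1).tolist(), "block near corners",proj("top",put(p,[[.0235,-.065,.075],[-.0235,-.065,.075]])).round(1).tolist())
g=ctrl.get_state()["eef_pos"];yaw=1.863;d=.037
h=[g[0]+d*np.cos(yaw),g[1]+d*np.sin(yaw),yaw];z0=g[2]-.0109
print("tip inner/outer",proj("top",put(h,[[.045,-.0135,z0+.03],[.045,-.018,z0+.03]])).round(1).tolist())
E
```

```text
card near top, x±2mm [[306.2, 212.1], [306.7, 213.6], [271.9, 222.6]] block near corners [[310.9, 205.6], [316.3, 222.6]]
tip inner/outer [[311.2, 206.4], [310.7, 204.7]]
```

Top panel: jaw tip at (607,125) and card end at (586,168). Both match the prediction to under a pixel. I'll advance.

{"api": "send_rows", "payload": {
  "series": [
    [[0.5,-0.05,0.1,0,0,0,-1],[0.6,0,0.05,0,0,0,-1],[0.6,0,0,0,0,0,-1],[0.6,0,0,0,0,0,-1],[0.6,0,0,0,0,0,-1],[0.5,0,0,0,0,0,-1],[0,0,0,0,0,0,-1],[0,0,0,0,0,0,-1],[0,0,0,0,0,0,-1]]
  ]
}}

```text
time: 16.88
eef_pos: [0.5779, -0.0629, 0.0969]
tcp_rot: [0.596, 0.803, -0.0, 0.0]
contact_force: [0.0, -0.1, -0.1]
opening: 0.239
finger_force: 39.6
```

```bash
python3 go.py .5779 -.0627 .097 .292; python3 - <<'E'
from h import *
import cv2
def cr(n,x,y,w,h):return cv2.resize(cams[n]["img"][y:y+h,x:x+w,::-1],(400,600),interpolation=cv2.INTER_CUBIC)
cv2.imwrite("pics/d3.png",np.hstack([cr("side",230,160,80,120),cr("top",270,180,60,90)]))
p=[.5462,.0426,.2919]
g=ctrl.get_state()["eef_pos"];yaw=1.863;d=.037
h=[g[0]+d*np.cos(yaw),g[1]+d*np.sin(yaw),yaw];z0=g[2]-.0109
print("tip inner/outer r,l",proj("top",put(h,[[.045,-.0135,z0+.03],[.045,-.018,z0+.03],[.045,.0135,z0+.03],[.045,.018,z0+.03]])).round(1).tolist(),proj("side",put(h,[[.045,.016,z0+.03],[.045,.016,z0]])).round(1).tolist())
E
```

```text
shift cm [ 0.02  0.   -0.01] turn [0.    0.    0.002] t 16.875 q [-0.28  0.23  1.91 -0.    1.   -0.58] F [ 0.  -0.1 -0.1] M [-0.09  0.01 -0.01] op 0.239 ff 39.6
tip inner/outer r,l [[298.5, 210.7], [298.0, 209.0], [301.7, 220.7], [302.2, 222.4]] [[253.5, 211.4], [254.1, 221.5]]
```

View pics/d3.png

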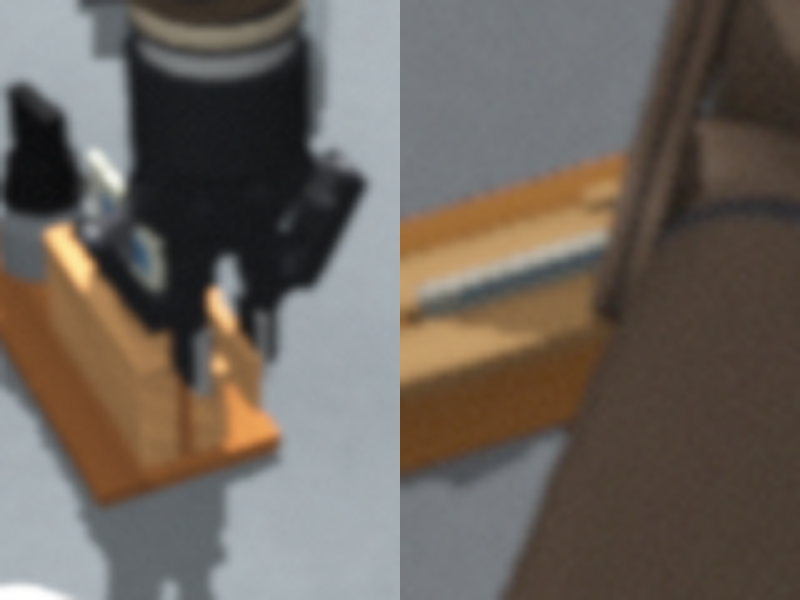

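The jaw tip at (585,195) sits beside the card where it was predicted, about 18 mm past the edge, and the contact force is zero. Handing in.

```bash
python3 -c "
from plant import ctrl
print(ctrl.sign_off())"
```

```text
the job is handed in; nothing more can be done
None
```

I pressed the knob and turned it clockwise to its end stop, and the card rose. The clip is held open and level around the card's far edge, halfway up, with the edge about 18 mm inside the jaws and no contact force on the tool. I handed the job in at about 17 s. The arm hid one of the two jaws from the cameras, so its clearance is calculated, not seen.

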